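# Battery changeover on two latching chargers

### The job

Two identical chargers for a cordless hand blender stand on the board over the hob. Slide the run-down blue battery, which is only part way in, along its rail until the spring catch clicks and holds it fully home. Also press the red release pad of the charger that holds the charged orange battery, so that this battery springs out and stands unlatched but still on its rail, ready to be taken.

Things in the scene. Friction and masses are not known exactly. Their poses are not given: they have to be found in the camera images.
- charger_a: Charger holding the blue pack, fixed on the board: black base 210x80x12 mm, grey side rails. Origin under the base, z up, +x along the rail the way IN, toward a steel catch lever (top z = 41). Rail floor z = 12, rail lips to z = 27, slot between them 51 wide. Red release pad 26x32 mm on the lever: centre x = +97, y = 0, top z = 46, the highest part. Hard stop for a pack: its origin at x = +4.
- charger_b: Identical to charger_a (sizes, axes, working); holds the orange pack. Pressing the red pad straight down 6 mm lifts the hook (5 to 10 N); the pad bottoms at 11 mm and springs back. A damped spring plunger (2 to 3.5 N) then pushes the pack out 27 mm in about 0.5 s, also past a finger kept on the pad.
- blue_pack: Battery, blue block on a black foot, loose, captive under charger_a's lips. Foot 80x56x8 mm; block 44 wide from x = -40 to +8, top z = 40; push its flat front face at x = -40. Origin mid underside, axes as the charger's. Starts 36 to 55 mm short of home; the catch snaps by itself once the origin passes x = -1.5 in the charger's frame, z = 12. Pushing takes 7 to 12 N at the end (spring, catch).
- orange_pack: Battery like the blue one (same sizes, axes) but with an orange block, in charger_b. Starts latched, origin at about x = -1.5 mm, z = 12 in charger_b's frame; when released it stands at about x = -28, still captive in the rail.

How it is judged (in metres and radians):
At the end, for the whole second after the job is handed in: The blue battery sits latched in charger_a, its origin at x = -6 to +8 mm on the rail; the orange battery is unlatched, 18 to 65 mm out, still in its rail in charger_b (in line within 8 degrees); both at rest (x of blue_pack in the frame of charger_a between -0.006 and 0.008 m and angle between the x axis of blue_pack and the x axis of charger_a, either way round below 0.12 rad and x of orange_pack in the frame of charger_b between -0.065 and -0.018 m and z of orange_pack in the frame of charger_b between 0.006 and 0.02 m and angle between the x axis of orange_pack and the x axis of charger_b, either way round below 0.15 rad and linear speed of each of blue_pack, orange_pack below 0.02 m/s); the robot touches nothing.
It also fails if it takes over 38 s, if anything falls off the work surface, if the arm or the gripper's body presses on something with over 40 N, if the wrist force passes 120 N, or if a joint passes its speed limit or range.

### The arm

A 6-joint arm with a two-finger parallel gripper is mounted at the origin on a cart in front of the work surface, level with it; the furniture and walls round the work are solid. World frame = base frame: x ahead of the robot, y to its left, z up, the work surface at z = 0. Lengths are in m, angles in degrees, forces in N, time in s.
With the tool pointing down it reaches from about 0.35 to 0.875 m from the base axis. Payload 4.2 kg.
Tool frame: the origin (TCP) lies on the centre line of the jaws, within the pads' length; the fingertips stand 11 mm ahead of it and the grasp point (between the pads) lies 8 mm behind it; y points along the fingers, z is the direction in which the jaws open and shut, and the axes are right-handed (so a half turn about y gives the same grasp; the last joint's range is limited). The gripper opens to 87 mm and grips with 3 to 60 N. Pads are 19 mm wide; open, the fingers measure 117 mm over their backs; the gripper's body (75 mm by 190 mm) begins 51 mm behind the grasp point.
Start: joints at [90.39, 22.042, 0.453, 0, -68.411, -14.817], TCP at [0.156, 0.605, 0.21] pointing down, gripper open.
Joint ranges: [-179.83, 179.83], [-69.29, 118.12], [-61.27, 80.66], [-181.25, 117.63], [-171.15, -9.14], [-177.46, 177.46]. Speed limits (degrees/s): [159.86, 159.86, 180, 180, 180, 180].

### API

Orientations are given as a 3x3 rotation matrix whose columns are the frame's x, y, z axes.
In Python, from station import r, optics gives the robot as it stands. The module is installed in compiled form; this text tells all that it offers.
- The arm moves only by the tool step_arm, never from a script. Its argument "moves" is a list that holds one entry, the list of rows, each a list of 7 numbers: the turn, a rotation vector about the tool's x, y, z in rad, then the shift along the tool's x, y, z in cm, then the opening in per cent of the stroke, from 0 (shut) to 100 (fully open). A call has exactly 5 rows; each row is the pose to reach, as a shift and turn from the pose commanded when the call began, along the tool's axes at that moment; what a row does not reach only later rows make up. A row lasts 1/12 s, in which the tool goes at most 41.7 mm and 7.16 degrees, less where a joint would pass 70% of its speed; a pose out of reach is approached as far as the arm can. A call with a gripper value outside its range is refused whole. The fingers move at their own pace and stop on an object; the grip force is fixed at half the most. Time passes only in rows, so rows that repeat a pose let the fingers close, or fill a call up. It gives the time, the measured TCP pose, the force and the opening at its end, in the units of the state.
- r.sense(): the state, without advancing time (a new reading comes with each control period).
- optics.capture(name): name is "side" or "top"; returns a dict with "image" (400x640x3 uint8, red, green, blue), "fov_y" (degrees; the focal length in pixels is half the picture's height over the tangent of half this angle, whatever the lens; pixels are square), "cx", "cy" (the principal point, pixels), "cam_to_world" (4x4, takes a point from camera to world coordinates). Camera axes: x right, y down, z forward; pixel columns grow to the right and rows downward; lengths in m; the calibration is good to about 2 mm. A picture is of the moment at which its call begins. There is no depth.
- r.finish_job(): hands the job in, once; it reports no verdict.
The state is a dict: "time_s": time; "joints": joint angles; "joint_velocities": joint speeds; "effort": joint torques, N m; "tcp_pos": TCP position; "ee_rot": TCP orientation; "wrist_force": force on the tool from outside, world axes, zero at the start; "moment": the same for the moment, N m; "gripper_width": opening from 0.0 (shut) to 1.0 (fully open).
Only numpy, scipy, OpenCV 4.12 (cv2) and the standard library are available. Lean on these libraries where they do the work, as an engineer would, in place of code of your own. Each camera call takes 0.05 s, during which the arm holds its last target.

## Working session

There is one attempt and no reset: what is moved stays moved. The work goes in short steps, Python scripts to look and compute and a tool call to move; the robot and the scene stay as the last step left them, time stands still between calls to the robot, and variables do not carry over. Pictures are saved under pics/ and viewed, and the job is handed in when it is done.

Besides the shell and the picture viewer there is one more tool, called after "Emit:" as a command line: name --argument value ..., lists and objects as JSON in quotes. step_arm: Moves the arm, as the interface text tells. Its arguments: {"type":"object","properties":{"moves":{"type":"array"}},"required":["moves"]}

```bash
mkdir -p pics; python3 - <<'E'
from station import r, optics
import cv2,pickle
for n in("top","side"):
    d=optics.capture(n); cv2.imwrite(f"pics/{n}0.png",d["image"][:,:,::-1]); pickle.dump(d,open(f"{n}0.pkl","wb"))
    print(n,d["fov_y"],d["cx"],d["cy"],d["cam_to_world"])
s=r.sense(); print(s)
E
```

```text
top 44.02114429684838 314.8164592236259 200.7502599187367 [[ 0.01936937 -0.98938654  0.14401077  0.42790793]
 [-0.99970099 -0.01701509  0.01756176 -0.04635318]
 [-0.01492502 -0.14430787 -0.98942028  0.90035883]
 [ 0.          0.          0.          1.        ]]
side 53.41099123115347 324.6291444855446 202.19526765041184 [[-0.99992565  0.00698963  0.0099922   0.55288071]
 [-0.00321112  0.63957228 -0.76872426  0.61615166]
 [-0.01176383 -0.76869919 -0.63950228  0.61395115]
 [ 0.          0.          0.          1.        ]]
{'time_s': 0.1, 'joints': array([ 9.03890207e+01,  2.20866775e+01,  3.90475386e-01, -2.47001945e-02,
       -6.84099630e+01, -1.48160448e+01]), 'joint_velocities': array([-0.08712233, -0.1586276 ,  0.17736709,  0.08653636, -0.00027724,
        0.05320955]), 'effort': array([-2.40111185e-04, -3.91689706e+01,  1.87936664e+01,  4.23195317e+00,
        1.34642230e-02, -7.80169307e-05]), 'tcp_pos': array([0.15556948, 0.60477956, 0.20908679]), 'ee_rot': array([[-9.68426147e-01, -3.88264209e-04, -2.49300316e-01],
       [ 2.49300604e-01, -1.85557701e-03, -9.68424373e-01],
       [-8.65914120e-05, -9.99998203e-01,  1.89378379e-03]]), 'wrist_force': array([-0.70576737,  0.35666396, -0.94164052]), 'moment': array([-0.03748046, -0.02957067, -0.00207712]), 'gripper_width': 0.9998213376554655}
```

View pics/top0.png

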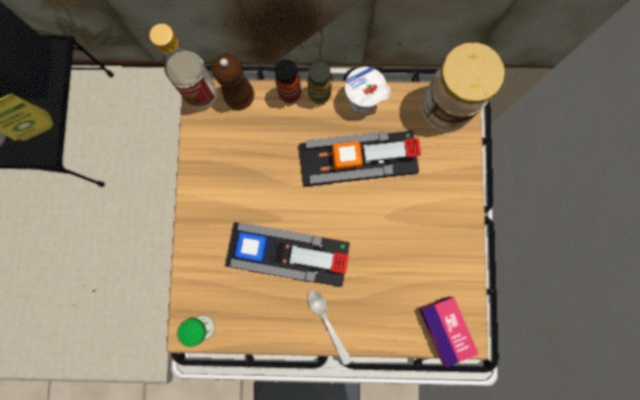

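View pics/side0.png

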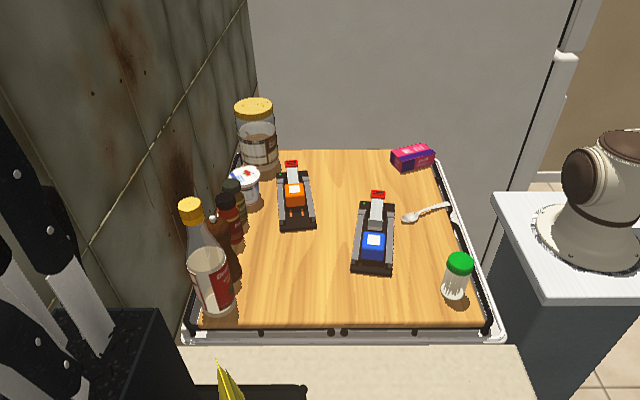

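```bash
python3 - <<'E'
import cv2,pickle
t=pickle.load(open("top0.pkl","rb"))["image"][:,:,::-1]; s=pickle.load(open("side0.pkl","rb"))["image"][:,:,::-1]
cv2.imwrite("pics/tb.png",cv2.resize(t[120:200,290:430],None,fx=5.5,fy=5.5,interpolation=cv2.INTER_CUBIC))
cv2.imwrite("pics/ta.png",cv2.resize(t[212:292,220:360],None,fx=5.5,fy=5.5,interpolation=cv2.INTER_CUBIC))
cv2.imwrite("pics/sa.png",cv2.resize(s[180:280,270:410],None,fx=5.5,fy=5.5,interpolation=cv2.INTER_CUBIC))
E
```

```text
(no output)
```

View pics/ta.png

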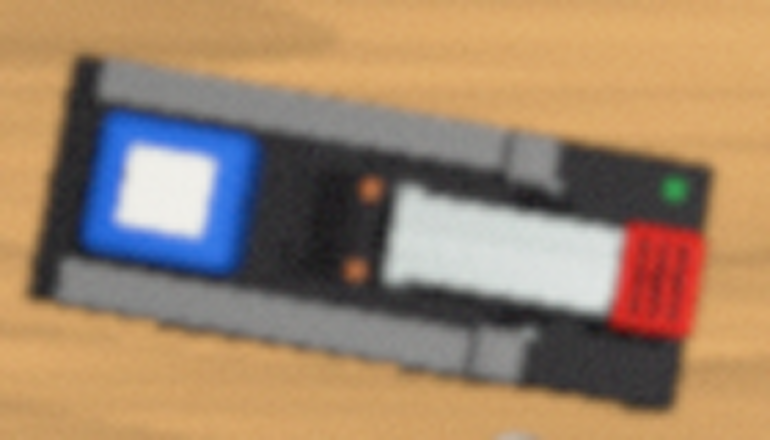

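View pics/tb.png

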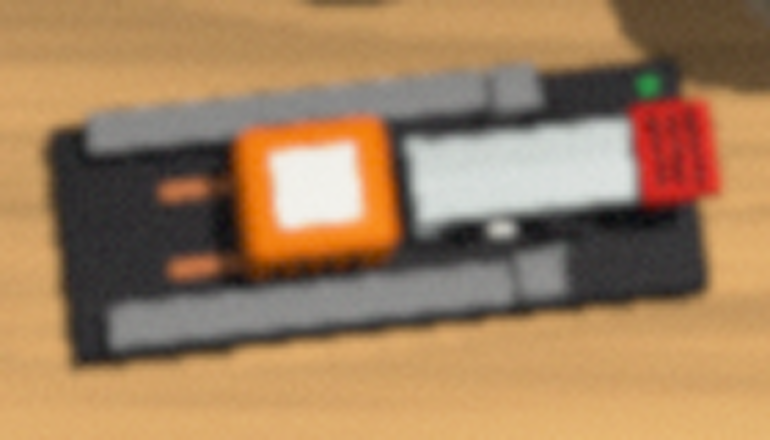

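View pics/sa.png

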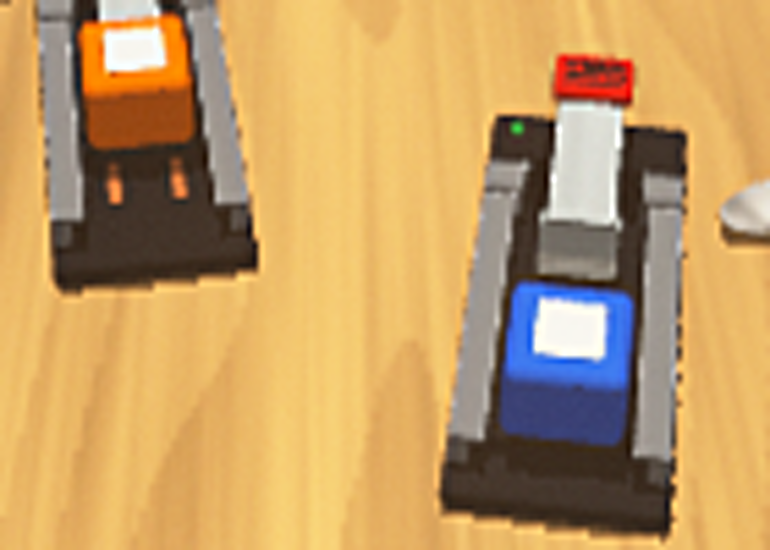

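```bash
cat > h.py <<'E'
import numpy as np,pickle
from scipy.optimize import least_squares
D={n:pickle.load(open(f"{n}0.pkl","rb")) for n in("top","side")}
def proj(n,P):
    d=D[n];M=d["cam_to_world"];f=200/np.tan(np.radians(d["fov_y"]/2))
    c=(np.asarray(P)-M[:3,3])@M[:3,:3]
    return c[:,:2]/c[:,2:]*f+[d["cx"],d["cy"]]
def tow(p,L):
    c,s=np.cos(p[3]),np.sin(p[3])
    return np.asarray(L)@np.array([[c,s,0],[-s,c,0],[0,0,1]])+p[:3]
E
cat > fit.py <<'E'
from h import *
def px(c,o): return (np.array(c)+.5)/5.5-.5+o
base=[(-105,40,12),(-105,-40,12),(105,40,12),(105,-40,12)]
pad=[(84,16,46),(84,-16,46),(110,16,46),(110,-16,46)]
TA=px([(80,58),(35,297),(712,168),(672,408),(627,222),(610,330),(707,233),(693,340)],[220,212])
TB=px([(50,130),(75,365),(680,65),(705,290),(632,105),(643,207),(708,98),(720,195)],[290,120])
SAp=[(105,40,12),(105,-40,12),(110,16,46),(110,-16,46),(-105,40,0),(-105,-40,0)]
SA=px([(497,117),(687,132),(558,57),(633,62),(447,510),(668,533)],[270,180])
SBp=[(-105,40,0),(-105,-40,0)]
SB=px([(60,288),(258,270)],[270,180])
L=np.array(base+pad)/1e3
for nm,T,sp,S,p0 in(("A",TA,SAp,SA,(.42,0,0,-1.7)),("B",TB,SBp,SB,(.6,-.1,0,-1.5))):
    sp=np.array(sp)/1e3
    for fz in(0,1):
        q=lambda p:np.array([p[0],p[1],p[2]*fz,p[3]])
        f=lambda p:np.r_[(proj("top",tow(q(p),L))-T).ravel(),(proj("side",tow(q(p),sp))-S).ravel()]
        o=least_squares(f,p0,loss="soft_l1");print(nm,o.x[:3].round(4),np.degrees(o.x[3]).round(2))
        print(np.abs(f(o.x)).max().round(2),f(o.x).reshape(-1,2).round(1).tolist())
    f=lambda p:(proj("top",tow([*p[:2],0,p[2]],L))-T).ravel()
    o=least_squares(f,[p0[0],p0[1],p0[3]]);print("top only",o.x,np.degrees(o.x[2]))
# blue
E
python3 fit.py
```

```text
A [0.4593 0.0168 0.0373] -98.62
7.52 [[-0.1, 0.6], [-0.5, 1.1], [-0.2, 0.1], [-0.1, 1.2], [2.0, 0.8], [2.1, -0.2], [2.4, 1.4], [2.0, 0.5], [-1.5, 5.0], [-1.5, 5.4], [-1.3, 4.1], [-0.8, 4.5], [-2.2, 7.0], [-1.1, 7.5]]
A [0.4592 0.0184 0.0168] -98.63
3.28 [[-2.7, -0.4], [-3.3, 1.0], [-0.6, -0.4], [-0.7, 1.5], [1.3, 0.5], [1.3, -0.3], [2.0, 1.1], [1.5, 0.6], [-1.1, -0.1], [-0.6, 0.3], [-0.7, -1.2], [-0.1, -0.9], [-1.9, 2.1], [-0.1, 2.6]]
top only [ 0.46065508  0.01850578 -1.72442548] -98.80230185469284
B [ 0.6372 -0.1075 -0.    ] -81.9
6.95 [[-0.4, 1.1], [0.1, 0.7], [-2.2, -1.0], [-0.1, 0.3], [0.2, 0.7], [0.9, -0.3], [1.0, 0.2], [1.5, 0.1], [-1.8, 7.0], [-1.3, 6.4]]
B [ 0.6326 -0.1043  0.0215] -82.36
2.77 [[-2.8, -0.0], [-2.5, 0.7], [-1.6, -1.5], [0.2, 0.8], [0.5, 0.3], [1.1, -0.3], [1.7, -0.1], [2.2, 0.2], [-1.0, 0.8], [0.2, 0.4]]
top only [ 0.63809    -0.10718099 -1.43971596] -82.48964817561277
```

```bash
cat > tri.py <<'E'
from h import *
def ray(n,u):
    d=D[n];M=d["cam_to_world"];f=200/np.tan(np.radians(d["fov_y"]/2))
    v=M[:3,:3]@np.array([(u[0]-d["cx"])/f,(u[1]-d["cy"])/f,1]);return M[:3,3],v/np.linalg.norm(v)
def tri(a,b):
    o1,d1=ray("top",a);o2,d2=ray("side",b)
    A=np.c_[d1,-d2];s,_,_,_=np.linalg.lstsq(A,o2-o1,rcond=None)
    p1=o1+s[0]*d1;p2=o2+s[1]*d2
    return (p1+p2)/2,p2-p1
E
python3 - <<'E'
from tri import *
np.set_printoptions(precision=4,suppress=True)
def c(t,o): return (np.array(t)+.5)/5.5-.5+o
ta=[220,212];sa=[270,180];tb=[290,120]
F={"spoon tip":((312,293),(403,219)),"spoon end":((347,362),(449,208)),"greendot A":(c((675,189),ta),c((516,127),sa)),
"blue label":(c((167,191),ta),c((569,330),sa)),"orange label":(c((317,186),tb),c((134,48),sa)),
"padA far+":(c((707,233),ta),c((558,57),sa)),"padA far-":(c((693,340),ta),c((633,62),sa)),"Anear+":(c((80,58),ta),c((447,468),sa)),"contact1":(c((190,190),tb),c((115,183),sa)),"contact2":(c((193,267),tb),c((180,180),sa)),
"greencap":((190,332),(460,260))}
for k,(a,b) in F.items(): print(k,*tri(a,b))
E
```

```text
spoon tip [ 0.3918 -0.0289  0.0282] [-0.0025  0.0005  0.0001]
spoon end [ 0.2731 -0.0916  0.0049] [-0.0036  0.001   0.0006]
greendot A [ 0.4744 -0.0804  0.0324] [-0.0017  0.0003 -0.0001]
blue label [0.4689 0.0757 0.0704] [-0.0015  0.0003 -0.    ]
orange label [ 0.6308 -0.0856  0.0713] [-0.0016  0.0001 -0.0004]
padA far+ [ 0.4588 -0.0891  0.0624] [-0.003   0.0005 -0.0001]
padA far- [ 0.4275 -0.0853  0.0623] [-0.0008  0.0001 -0.    ]
Anear+ [0.5122 0.11   0.0378] [-0.0018  0.0003 -0.0001]
contact1 [ 0.6382 -0.046   0.0333] [-0.0014  0.0001 -0.0003]
contact2 [ 0.6123 -0.0474  0.0335] [-0.0019  0.0002 -0.0004]
greencap [0.3315 0.1599 0.1049] [-0.0012  0.0003  0.0002]
```

```bash
python3 - <<'E'
from tri import *
np.set_printoptions(precision=4,suppress=True)
def c(t,o): return (np.array(t)+.5)/5.5-.5+o
def pl(n,u,z): o,d=ray(n,u); return (o+d*(z-o[2])/d[2])[:2]
ta=[220,212];sa=[270,180];tb=[290,120]
z=.018
P={"padA":pl("top",c((659,281),ta),z+.046),"baseA":pl("top",c((375,233),ta),z+.012),"blkA":pl("top",c((167,191),ta),z+.052),
"padB":pl("top",c((676,151),tb),z+.046),"baseB":pl("top",c((377,212),tb),z+.012),"blkB":pl("top",c((317,186),tb),z+.052),
"greenA":pl("top",c((675,189),ta),z+.013),"greenB":pl("top",c((648,84),tb),z+.013),
"s blkA":pl("side",c((569,330),sa),z+.052),"s blkB":pl("side",c((134,48),sa),z+.052),"s greenA":pl("side",c((516,127),sa),z+.013)}
for k,v in P.items(): print(k,v)
for x in "AB":
    d=P["pad"+x]-P["blk"+x]; print(x,np.linalg.norm(d),np.degrees(np.arctan2(d[1],d[0])),"pad-base",np.linalg.norm(P["pad"+x]-P["base"+x]))
for x,t,o in(("A",[(80,58),(35,297),(712,168),(672,408)],ta),("B",[(50,130),(75,365),(680,65),(705,290)],tb)):
    q=[pl("top",c(k,o),z+.012) for k in t]; 
    for i,j in((0,2),(1,3),(0,1),(2,3)): d=q[j]-q[i]; print(x,np.linalg.norm(d),np.degrees(np.arctan2(d[1],d[0])))
E
```

```text
padA [ 0.4454 -0.0748]
baseA [0.4596 0.0146]
blkA [0.4697 0.0757]
padB [ 0.6465 -0.1988]
baseB [ 0.6334 -0.1073]
blkB [ 0.6319 -0.0857]
greenA [ 0.4753 -0.0806]
greenB [ 0.6775 -0.1958]
s blkA [0.4681 0.0755]
s blkB [ 0.6301 -0.087 ]
s greenA [ 0.4733 -0.0819]
A 0.1523778662177561 -99.1571661334324 pad-base 0.09053577310082085
B 0.11396188155448338 -82.67199036579807 pad-base 0.09238636544324638
A 0.20607427941210602 -98.8246809526198
A 0.2051467513382653 -98.63631367956047
A 0.07734295301287471 171.77327750924306
A 0.07666439207791295 171.08453459317565
B 0.2083754788037995 -83.06184031516037
B 0.20617023701139603 -82.14935919680681
B 0.07895851584659509 -172.71406015274366
B 0.07569405533807039 -174.3882057418819
```

```bash
cat > plan.py <<'E'
import numpy as np,sys
from scipy.spatial.transform import Rotation as R
from station import r
def down(ang):  # tool z horizontal at world angle ang(deg), tool y down
    a=np.radians(ang); z=np.array([np.cos(a),np.sin(a),0]); y=np.array([0,0,-1.]); return np.c_[np.cross(y,z),y,z]
def rel(pos,ang):
    s=r.sense(); M=s["ee_rot"]
    d=M.T@(np.array(pos)-s["tcp_pos"])*100
    w=R.from_matrix(M.T@down(ang)).as_rotvec()
    print("t",s["time_s"],"pos",s["tcp_pos"].round(4),"F",s["wrist_force"].round(1),"ang",np.degrees(np.arctan2(M[1,2],M[0,2])).round(1),"q",s["joints"].round(0))
    print("turn",w.round(4),"norm deg",np.degrees(np.linalg.norm(w)).round(1),"shift cm",d.round(2),"norm",np.linalg.norm(d).round(1))
if __name__=="__main__":
    np.set_printoptions(suppress=True)
    v=list(map(float,sys.argv[1:])); rel(v[:3],v[3])
E
python3 plan.py .480 .13 .15 171.1
python3 - <<'E'
from tri import *
np.set_printoptions(precision=3,suppress=True)
print("jar",tri((473,72),(254,104)),"yog",tri((367,83),(245,173)),"dark caps",tri((287,70),(228,200)),tri((320,72),(234,187)))
print("mill/sauce",tri((163,36),(190,206)))
E
```

```text
t 0.1 pos [0.1556 0.6048 0.2091] F [-0.7  0.4 -0.9] ang -104.4 q [ 90.  22.   0.  -0. -68. -15.]
turn [-0.0015  1.4742 -0.0015] norm deg 84.5 shift cm [-43.25   5.98  37.88] norm 57.8
jar (array([ 0.731, -0.268,  0.187]), array([-0.001,  0.   , -0.001])) yog (array([ 0.745, -0.117,  0.093]), array([-0.008,  0.   , -0.003])) dark caps (array([0.753, 0.017, 0.125]), array([-0.008,  0.   , -0.003])) (array([ 0.753, -0.037,  0.116]), array([-0.01 ,  0.   , -0.004]))
mill/sauce (array([0.752, 0.183, 0.249]), array([-0.002, -0.   , -0.001]))
```

Emit:
step_arm --moves '[[[0,0.098,0,-2.88,0.4,2.53,0],[0,0.196,0,-5.77,0.8,5.05,0],[0,0.295,0,-8.65,1.2,7.58,0],[0,0.393,0,-11.53,1.6,10.1,0],[0,0.491,0,-14.4,2.0,12.6,0]]]'

```text
time_s: 0.52
tcp_pos: [0.2642, 0.4454, 0.1895]
ee_rot: [[-0.734, -0.0, -0.68], [0.68, -0.001, -0.734], [-0.0, -1.0, 0.001]]
wrist_force: [0.7, 0.3, -0.9]
gripper_width: 0.705
```

```bash
python3 plan.py .480 .13 .15 171.1
```

```text
t 0.5167 pos [0.2642 0.4454 0.1895] F [ 0.7  0.3 -0.9] ang -132.8 q [ 77.  13. -16.  -0. -61. -30.]
turn [-0.0006  0.979  -0.0007] norm deg 56.1 shift cm [-37.27   3.96   8.47] norm 38.4
```

Emit:
step_arm --moves '[[[0,0.098,0,-3.73,0.4,0.85,0],[0,0.196,0,-7.45,0.8,1.7,0],[0,0.294,0,-11.2,1.2,2.54,0],[0,0.392,0,-14.9,1.6,3.39,0],[0,0.49,0,-18.6,2.0,4.24,0]]]'

```text
time_s: 0.93
tcp_pos: [0.3725, 0.2885, 0.1698]
ee_rot: [[-0.327, -0.0, -0.945], [0.945, -0.0, -0.327], [-0.0, -1.0, 0.0]]
wrist_force: [0.7, 0.8, -1.0]
gripper_width: 0.329
```

```bash
python3 plan.py .480 .13 .15 171.1
```

```text
t 0.9333 pos [0.3725 0.2885 0.1698] F [ 0.7  0.8 -1. ] ang -160.9 q [ 58.   9. -24.  -0. -57. -38.]
turn [-0.0002  0.489  -0.0001] norm deg 28.0 shift cm [-18.49   1.98  -4.97] norm 19.3
```

Emit:
step_arm --moves '[[[0,0.098,0,-3.7,0.4,-1.0,0],[0,0.196,0,-7.4,0.8,-2.0,0],[0,0.293,0,-11.1,1.2,-3.0,0],[0,0.391,0,-14.8,1.6,-4.0,0],[0,0.489,0,-18.5,2.0,-5.0,0]]]'

```text
time_s: 1.35
tcp_pos: [0.4811, 0.1306, 0.1497]
ee_rot: [[0.155, -0.0, -0.988], [0.988, -0.0, 0.155], [-0.0, -1.0, 0.0]]
wrist_force: [0.0, 0.6, 0.9]
gripper_width: 0.021
```

```bash
cat > snap.py <<'E'
import sys,cv2,pickle
from station import r,optics
k=sys.argv[1]
for n in sys.argv[2:]:
    d=optics.capture(n);pickle.dump(d,open(f"{n}{k}.pkl","wb"));cv2.imwrite(f"pics/{n}{k}.png",d["image"][:,:,::-1])
E
python3 snap.py 1 top side; python3 plan.py .480 .13 .15 171.1
```

```text
t 1.45 pos [0.4818 0.1283 0.1488] F [-0.3 -0.6  0.6] ang 170.8 q [ 34.  13. -22.   0. -55. -43.]
turn [-0.0019 -0.0044 -0.002 ] norm deg 0.3 shift cm [ 0.14 -0.12  0.2 ] norm 0.3
```

View pics/top1.png

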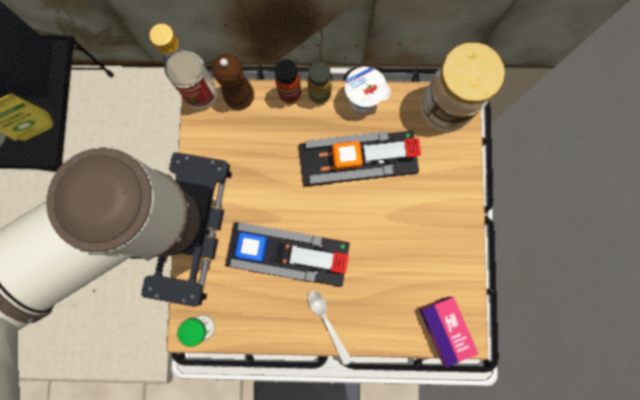

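View pics/side1.png

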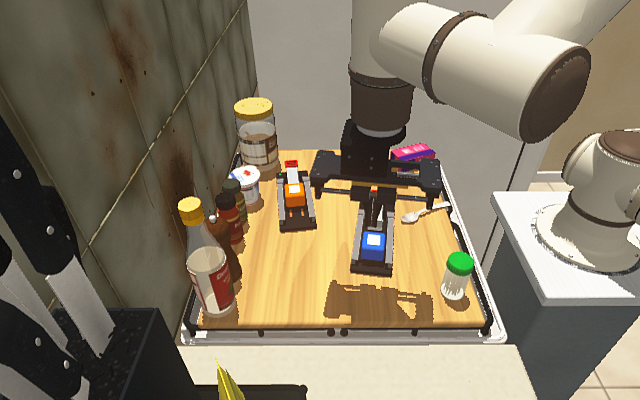

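```bash
python3 - <<'E'
from h import *
P=[(.4818,.1283,.138),(.4818,.1283,.149),(.48+.095*.0,.1283,.208)]
print(proj("side",P),proj("top",P))
import cv2
for n,(a,b,c,e) in {"side":(140,280,290,480),"top":(140,320,120,370)}.items():
    im=cv2.imread(f"pics/{n}1.png")[a:b,c:e]; cv2.imwrite(f"pics/{n}1c.png",cv2.resize(im,None,fx=3.2 if n=="top" else 4,fy=3.2 if n=="top" else 4,interpolation=cv2.INTER_CUBIC))
E
```

```text
[[370.46121829 233.44670067]
 [370.86464489 228.76895253]
 [374.31147041 201.89956573]] [[209.94588751 235.4891546 ]
 [208.32491599 234.94916366]
 [198.69722209 233.04281479]]
```

View pics/side1c.png

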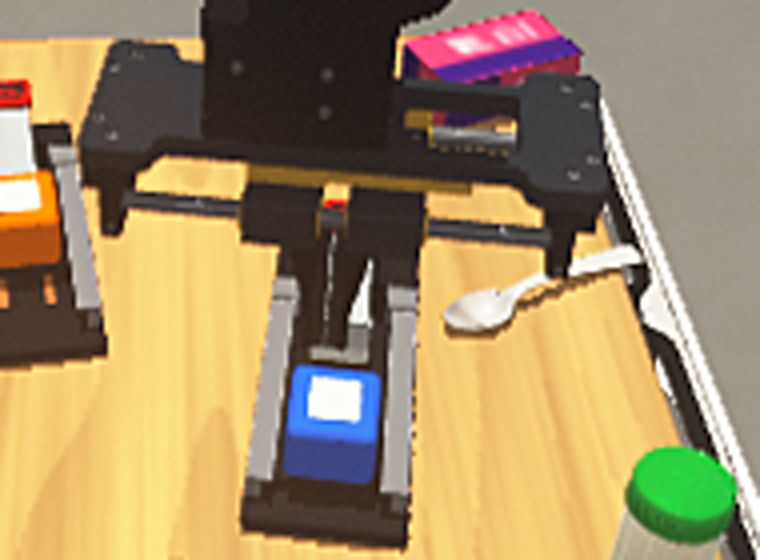

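View pics/top1c.png

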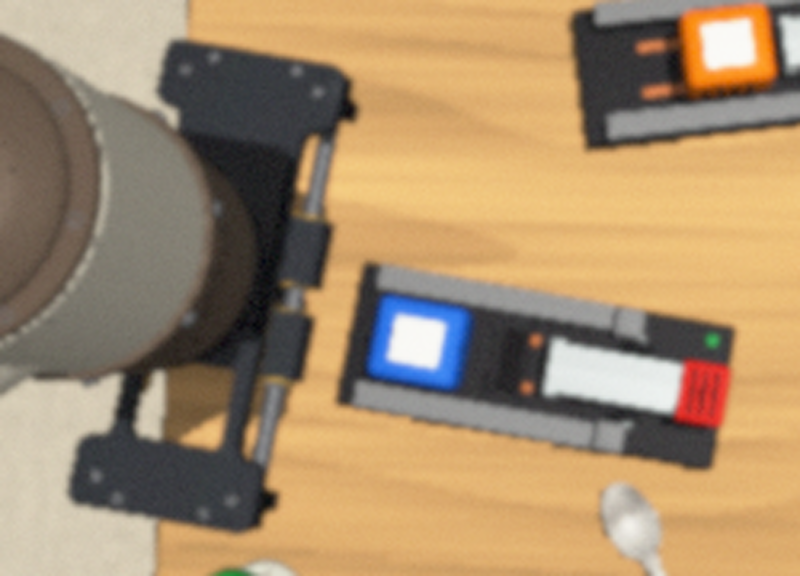

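Emit:
step_arm --moves '[[[0,0,0,0.7,2.2,0,0],[0,0,0,1.4,4.4,0,0],[0,0,0,2.0,6.6,0,0],[0,0,0,2.0,8.8,0,0],[0,0,0,2.0,10.4,0,0]]]'

```text
time_s: 1.87
tcp_pos: [0.4825, 0.1523, 0.0441]
ee_rot: [[0.149, -0.002, -0.989], [0.989, -0.001, 0.149], [-0.001, -1.0, 0.002]]
wrist_force: [-0.4, -0.0, 0.5]
gripper_width: 0.008
```

```bash
python3 snap.py 2 side; python3 plan.py .486 .15 .045 171.1;python3 - <<'E'
from h import *
from station import r
p=r.sense()["tcp_pos"];P=[p-[0,0,.011],p];print(proj("side",P))
import cv2
im=cv2.imread("pics/side2.png")[180:320,290:480]; cv2.imwrite("pics/side2c.png",cv2.resize(im,None,fx=4,fy=4,interpolation=cv2.INTER_CUBIC))
E
```

```text
t 1.9167 pos [0.4806 0.1512 0.0416] F [-1.3 -1.  -2.9] ang 171.3 q [ 36.  22. -28.  -0. -40. -44.]
turn [-0.0065  0.0043 -0.0048] norm deg 0.5 shift cm [-0.04 -0.35 -0.55] norm 0.7
[[368.54907622 284.21375316]
 [368.90536068 280.36093527]]
```

View pics/side2c.png

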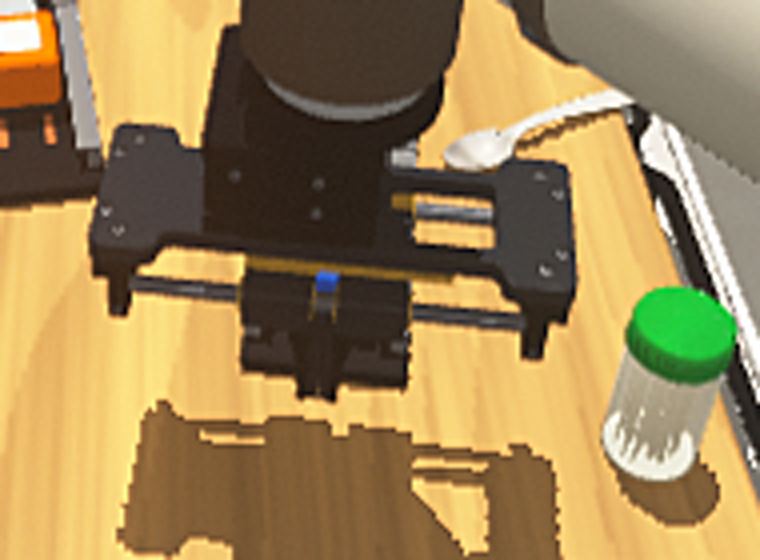

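Emit:
step_arm --moves '[[[0,0,0,0,0.3,-0.5,0],[0,0,0,0,0.6,-0.5,0],[0,0,0,0,0.9,-0.5,0],[0,0,0,0,1.2,-0.5,0],[0,0,0,0,1.5,-0.5,0]]]'

```text
time_s: 2.33
tcp_pos: [0.489, 0.1517, 0.0316]
ee_rot: [[0.15, 0.001, -0.989], [0.989, 0.001, 0.15], [0.001, -1.0, -0.001]]
wrist_force: [-0.1, -0.0, -0.7]
gripper_width: 0.005
```

Emit:
step_arm --moves '[[[0,0,0,0,0.3,0.2,0],[0,0,0,0,0.5,0.2,0],[0,0,0,0,0.7,0.2,0],[0,0,0,0,0.9,0.2,0],[0,0,0,0,1.1,0.2,0]]]'

```text
time_s: 2.75
tcp_pos: [0.4866, 0.1518, 0.02]
ee_rot: [[0.15, 0.0, -0.989], [0.989, 0.0, 0.15], [0.0, -1.0, -0.0]]
wrist_force: [-0.2, 0.5, 0.5]
gripper_width: 0.007
```

Emit:
step_arm --moves '[[[0,0,0,0,0.2,0,0],[0,0,0,0,0.4,0,0],[0,0,0,0,0.6,0,0],[0,0,0,0,0.8,0,0],[0,0,0,0,1.0,0,0]]]'

```text
time_s: 3.17
tcp_pos: [0.4866, 0.1517, 0.0098]
ee_rot: [[0.15, -0.0, -0.989], [0.989, -0.0, 0.15], [-0.0, -1.0, -0.0]]
wrist_force: [-0.7, 0.1, -0.2]
gripper_width: 0.006
```

Emit:
step_arm --moves '[[[0,0,0,0,0.1,0,0],[0,0,0,0,0.2,0,0],[0,0,0,0,0.3,0,0],[0,0,0,0,0.4,0,0],[0,0,0,0,0.4,0,0]]]'

```text
time_s: 3.58
tcp_pos: [0.4866, 0.1517, 0.006]
ee_rot: [[0.15, 0.0, -0.989], [0.989, 0.0, 0.15], [0.0, -1.0, -0.0]]
wrist_force: [1.0, -1.0, 0.4]
gripper_width: 0.004
```

```bash
python3 snap.py 3 side top; python3 -c "
from station import r;print(r.sense())
import cv2
im=cv2.imread('pics/side3.png')[180:320,290:480]; cv2.imwrite('pics/side3c.png',cv2.resize(im,None,fx=4,fy=4,interpolation=cv2.INTER_CUBIC))"
```

```text
{'time_s': 3.6833, 'joints': array([ 3.55896338e+01,  2.54145273e+01, -2.96510420e+01, -2.98331646e-05,
       -3.49283396e+01, -4.42423529e+01]), 'joint_velocities': array([ 0.01463105,  0.00102018, -0.01002353, -0.02492755,  0.00502879,
       -0.04241307]), 'effort': array([ 2.96874110e-03, -3.46847785e+01,  1.15183058e+01,  2.60195240e+00,
       -2.68879125e-02,  4.03245360e-05]), 'tcp_pos': array([0.48659764, 0.15173051, 0.00607563]), 'ee_rot': array([[ 1.50445476e-01,  8.62796851e-05, -9.88618304e-01],
       [ 9.88618305e-01,  6.21131781e-05,  1.50445481e-01],
       [ 7.43866135e-05, -9.99999994e-01, -7.59530295e-05]]), 'wrist_force': array([-0.21319636, -0.49074244, -0.20320841]), 'moment': array([ 0.10786528, -0.03487757,  0.00388135]), 'gripper_width': 0.004733100235684681}
```

View pics/side3c.png

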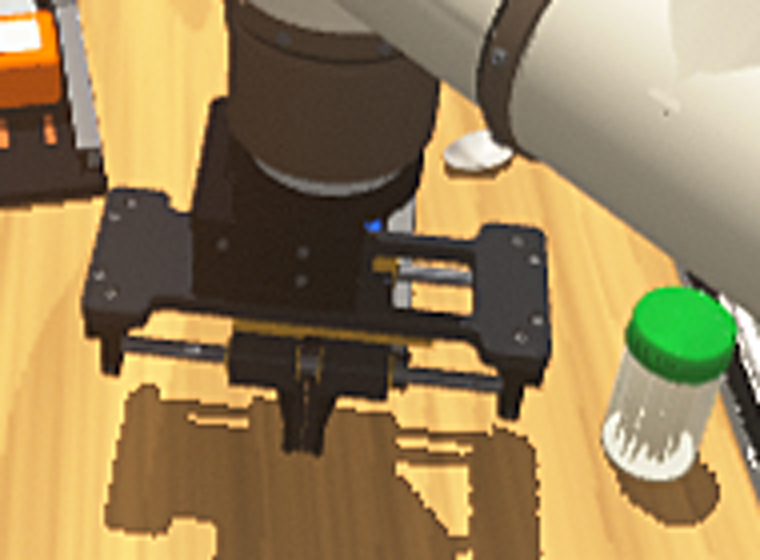

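```bash
python3 - <<'E'
from tri import *
p=np.array([.4866,.1517,.0061])
for dz in(-.011,-.003,.005,.011): print(dz,proj("side",[p+[0,0,dz]]),proj("top",[p+[0,0,dz]]))
import cv2
im=cv2.imread("pics/top3.png")[140:320,120:370]; cv2.imwrite("pics/top3c.png",cv2.resize(im,None,fx=3.2,fy=3.2,interpolation=cv2.INTER_CUBIC))
E
```

```text
-0.011 [[364.29762053 296.38647931]] [[214.87140114 238.47067692]]
-0.003 [[364.51920945 293.75874567]] [[213.92644352 238.1676803 ]]
0.005 [[364.74385446 291.0947711 ]] [[212.9647112  237.85930495]]
0.011 [[364.914382  289.0725537]] [[212.23213306 237.62440691]]
```

View pics/top3c.png

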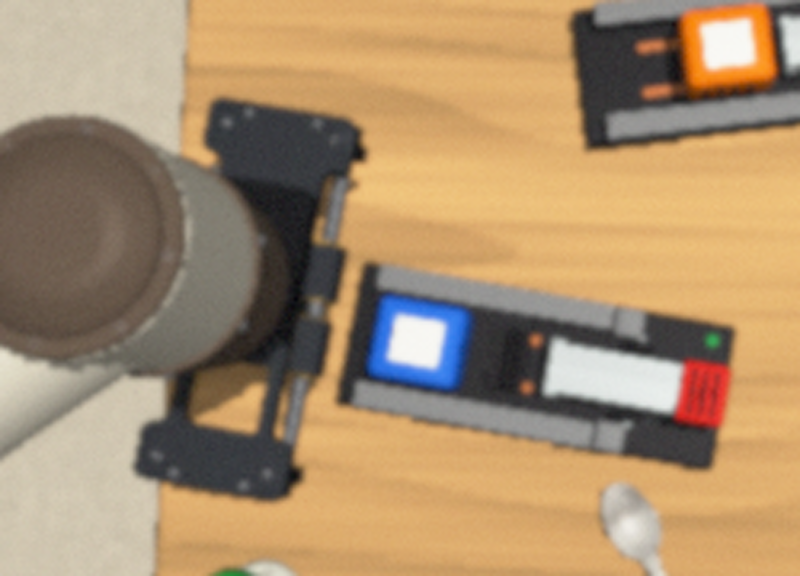

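View pics/side3.png

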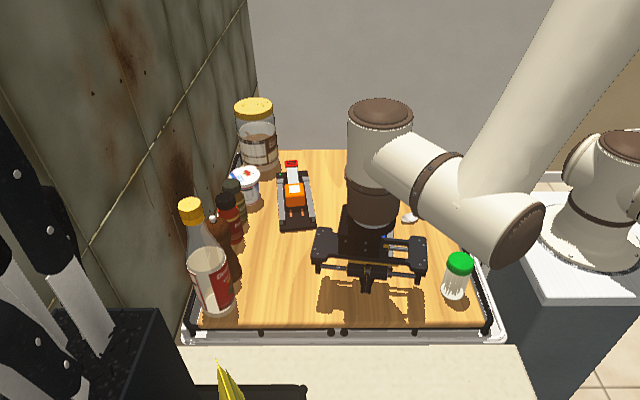

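Emit:
step_arm --moves '[[[0,0,0,0,0.1,0,0],[0,0,0,0,0.2,0,0],[0,0,0,0,0.3,0,0],[0,0,0,0,0.4,0,0],[0,0,0,0,0.5,0,0]]]'

```text
time_s: 4.1
tcp_pos: [0.4867, 0.1518, 0.0057]
ee_rot: [[0.148, 0.001, -0.989], [0.989, -0.001, 0.148], [-0.001, -1.0, -0.001]]
wrist_force: [-13.5, -0.8, 44.4]
gripper_width: 0.011
```

Emit:
step_arm --moves '[[[0,0,0,0,-1,0,0],[0,0,0,0,-2,0,0],[0,0,0,0,-3.3,0,0],[0,0,0,0,-3.3,0,0],[0,0,0,0,-3.3,0,0]]]'

```text
time_s: 4.52
tcp_pos: [0.4869, 0.152, 0.0344]
ee_rot: [[0.151, 0.001, -0.989], [0.989, 0.001, 0.151], [0.001, -1.0, -0.001]]
wrist_force: [-0.5, -0.6, -1.4]
gripper_width: 0.006
```

```bash
python3 - <<'E'
from tri import *
np.set_printoptions(precision=4,suppress=True)
def c(t,o): return (np.array(t)+.5)/5.5-.5+o
def pl(n,u,z): o,d=ray(n,u); return (o+d*(z-o[2])/d[2])[:2]
ta=[220,212];tb=[290,120];sa=[270,180]
for z in(0.,.006):
  P={"padA":pl("top",c((659,281),ta),z+.046),"baseA":pl("top",c((375,233),ta),z+.012),"blkA":pl("top",c((167,191),ta),z+.052),
  "padB":pl("top",c((676,151),tb),z+.046),"baseB":pl("top",c((377,212),tb),z+.012),"blkB":pl("top",c((317,186),tb),z+.052),"s blkA":pl("side",c((569,330),sa)+[0,3.5],z+.052)}
  print(P)
E
python3 plan.py .48 .14 .034 171.1
```

```text
{'padA': array([ 0.4458, -0.0754]), 'baseA': array([0.4602, 0.0159]), 'blkA': array([0.4706, 0.0783]), 'padB': array([ 0.6512, -0.202 ]), 'baseB': array([ 0.6376, -0.1086]), 'blkB': array([ 0.6364, -0.0866]), 's blkA': array([0.4662, 0.0672])}
{'padA': array([ 0.4457, -0.0752]), 'baseA': array([0.46  , 0.0155]), 'blkA': array([0.4703, 0.0774]), 'padB': array([ 0.6496, -0.2009]), 'baseB': array([ 0.6362, -0.1081]), 'blkB': array([ 0.6349, -0.0863]), 's blkA': array([0.4671, 0.0731])}
t 4.5167 pos [0.4869 0.152  0.0344] F [-0.5 -0.6 -1.4] ang 171.3 q [ 36.  23. -28.  -0. -39. -44.]
turn [0.0011 0.0041 0.0012] norm deg 0.3 shift cm [-1.29  0.04  0.51] norm 1.4
```

Emit:
step_arm --moves '[[[0,0,0,-0.6,0,0.45,0],[0,0,0,-1.3,0,0.45,0],[0,0,0,-2.0,0,0.45,0],[0,0,0,-2.7,0,0.45,0],[0,0,0,-3.4,0,0.45,0]]]'

```text
time_s: 4.93
tcp_pos: [0.4766, 0.1177, 0.0337]
ee_rot: [[0.151, -0.001, -0.989], [0.989, -0.001, 0.151], [-0.001, -1.0, 0.001]]
wrist_force: [-0.8, -0.0, 0.0]
gripper_width: 0.003
```

```bash
python3 snap.py 4 side top; python3 -c "
import cv2
im=cv2.imread('pics/side4.png')[160:300,290:480]; cv2.imwrite('pics/side4c.png',cv2.resize(im,None,fx=4,fy=4,interpolation=cv2.INTER_CUBIC))
im=cv2.imread('pics/top4.png')[140:320,120:370]; cv2.imwrite('pics/top4c.png',cv2.resize(im,None,fx=3.2,fy=3.2,interpolation=cv2.INTER_CUBIC))"
```

```text
(no output)
```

View pics/side4c.png

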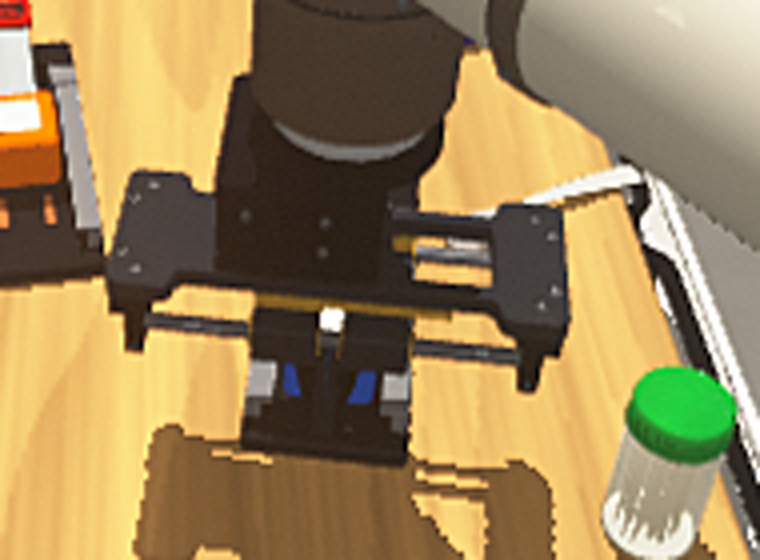

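View pics/top4c.png

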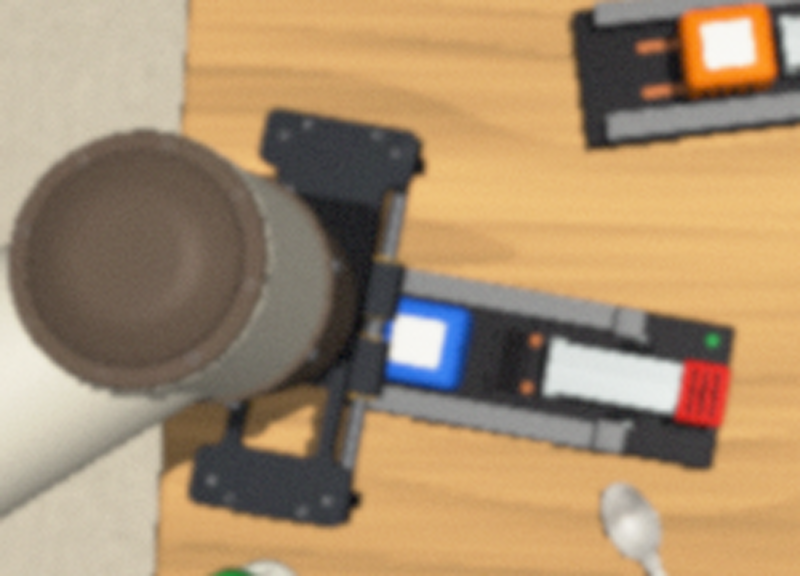

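Emit:
step_arm --moves '[[[0,0,0,-0.6,0,0,0],[0,0,0,-1.2,0,0,0],[0,0,0,-1.8,0,0,0],[0,0,0,-2.4,0,0,0],[0,0,0,-3.0,0,0,0]]]'

```text
time_s: 5.45
tcp_pos: [0.4735, 0.0896, 0.0344]
ee_rot: [[0.15, 0.003, -0.989], [0.989, 0.002, 0.15], [0.002, -1.0, -0.002]]
wrist_force: [-0.7, 5.5, 0.7]
gripper_width: 0.007
```

Emit:
step_arm --moves '[[[0,0,0,-0.3,0,0,0],[0,0,0,-0.6,0,0,0],[0,0,0,-0.8,0,0,0],[0,0,0,-1.0,0,0,0],[0,0,0,-1.2,0,0,0]]]'

```text
time_s: 5.87
tcp_pos: [0.4717, 0.0781, 0.0344]
ee_rot: [[0.15, 0.002, -0.989], [0.989, 0.002, 0.15], [0.002, -1.0, -0.002]]
wrist_force: [0.7, 6.1, 0.3]
gripper_width: 0.004
```

Emit:
step_arm --moves '[[[0,0,0,-0.2,0,0,0],[0,0,0,-0.4,0,0,0],[0,0,0,-0.6,0,0,0],[0,0,0,-0.7,0,0,0],[0,0,0,-0.8,0,0,0]]]'

```text
time_s: 6.28
tcp_pos: [0.4701, 0.0697, 0.0343]
ee_rot: [[0.15, 0.001, -0.989], [0.989, 0.001, 0.15], [0.001, -1.0, -0.001]]
wrist_force: [1.1, 4.4, -0.5]
gripper_width: 0.005
```

Emit:
step_arm --moves '[[[0,0,0,-0.15,0,0,0],[0,0,0,-0.3,0,0,0],[0,0,0,-0.45,0,0,0],[0,0,0,-0.6,0,0,0],[0,0,0,-0.6,0,0,0]]]'

```text
time_s: 6.7
tcp_pos: [0.4711, 0.0668, 0.0352]
ee_rot: [[0.151, 0.006, -0.989], [0.989, 0.006, 0.151], [0.007, -1.0, -0.005]]
wrist_force: [-2.8, 17.5, 3.8]
gripper_width: 0.007
```

```bash
python3 snap.py 5 side top; python3 -c "
import cv2
im=cv2.imread('pics/side5.png')[160:300,290:480]; cv2.imwrite('pics/side5c.png',cv2.resize(im,None,fx=4,fy=4,interpolation=cv2.INTER_CUBIC))
im=cv2.imread('pics/top5.png')[140:320,170:370]; cv2.imwrite('pics/top5c.png',cv2.resize(im,None,fx=3.3,fy=3.3,interpolation=cv2.INTER_CUBIC))"
```

```text
(no output)
```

View pics/top5c.png

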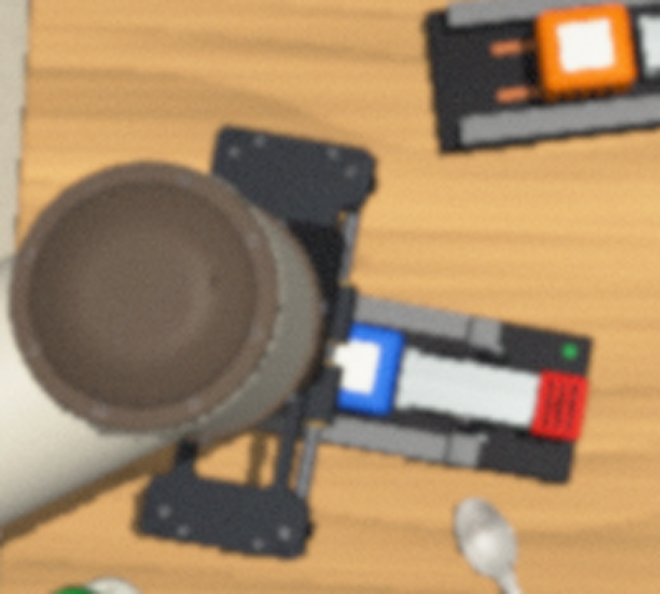

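Emit:
step_arm --moves '[[[0,0,0,1,0,0,0],[0,0,0,3,0,0,0],[0,0,0,5,-2,0,0],[0,0,0,6,-6,0,0],[0,0,0,6,-9.5,0,0]]]'

```text
time_s: 7.22
tcp_pos: [0.4766, 0.1226, 0.1293]
ee_rot: [[0.148, -0.004, -0.989], [0.989, -0.004, 0.148], [-0.005, -1.0, 0.004]]
wrist_force: [1.6, 0.7, -0.1]
gripper_width: 0.005
```

```bash
python3 snap.py 6 side top; python3 -c "
import cv2
im=cv2.imread('pics/side6.png')[160:300,250:440]; cv2.imwrite('pics/side6c.png',cv2.resize(im,None,fx=4,fy=4,interpolation=cv2.INTER_CUBIC))
im=cv2.imread('pics/top6.png')[212:292,220:360]; cv2.imwrite('pics/top6c.png',cv2.resize(im,None,fx=5.5,fy=5.5,interpolation=cv2.INTER_CUBIC))"; python3 plan.py .60 -.14 .16 231
```

```text
t 7.3167 pos [0.4804 0.1237 0.1341] F [0.6 0.4 0. ] ang 171.5 q [ 33.  14. -24.   0. -52. -42.]
turn [ 0.0092 -1.039  -0.0007] norm deg 59.5 shift cm [-24.29  -2.55 -15.76] norm 29.1
```

View pics/top6c.png

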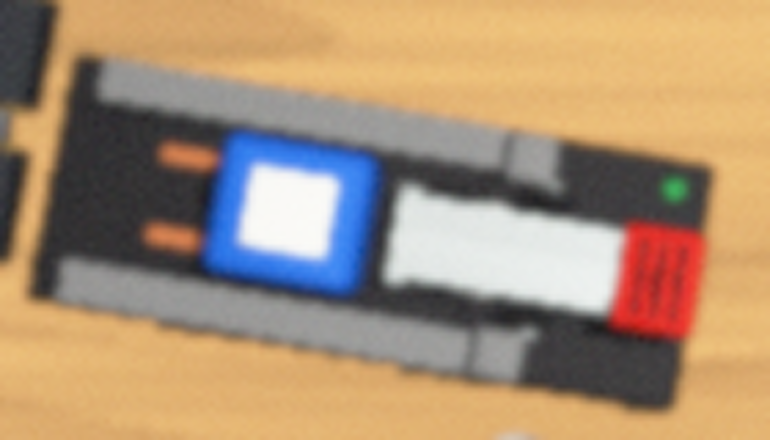

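View pics/side6c.png

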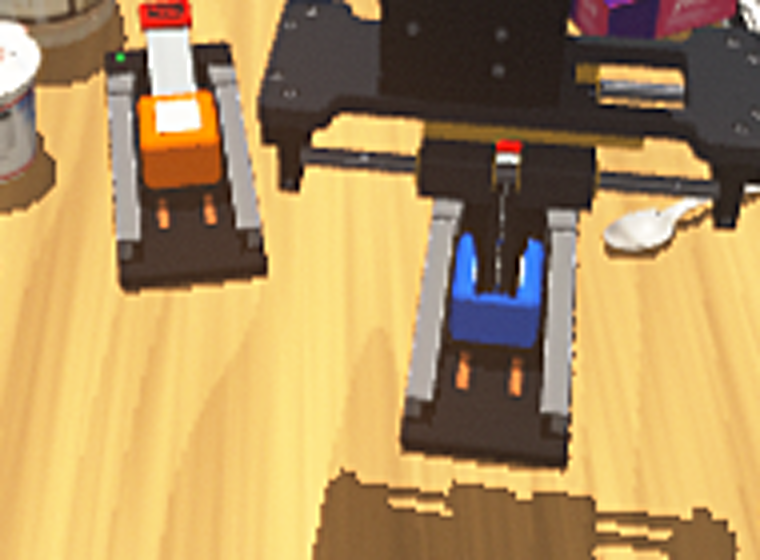

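```bash
python3 plan.py .652 -.201 .155 231
```

```text
t 7.3167 pos [0.4804 0.1237 0.1341] F [0.6 0.4 0. ] ang 171.5 q [ 33.  14. -24.   0. -52. -42.]
turn [ 0.0092 -1.039  -0.0007] norm deg 59.5 shift cm [-29.55  -2.03 -21.81] norm 36.8
```

Emit:
step_arm --moves '[[[0,-0.104,0,-2.9,-1.0,-2.1,0],[0,-0.208,0,-5.9,-2.0,-4.3,0],[0,-0.312,0,-8.8,-2.0,-6.5,0],[0,-0.416,0,-11.8,-2.0,-8.7,0],[0,-0.52,0,-14.8,-2.0,-10.9,0]]]'

```text
time_s: 7.73
tcp_pos: [0.5618, -0.0426, 0.1479]
ee_rot: [[-0.365, -0.004, -0.931], [0.931, -0.001, -0.365], [0.0, -1.0, 0.004]]
wrist_force: [0.9, 0.8, 0.5]
gripper_width: 0.007
```

```bash
python3 plan.py .652 -.201 .155 231
```

```text
t 7.7333 pos [ 0.5618 -0.0426  0.1479] F [0.9 0.8 0.5] ang -158.6 q [ 12.  19. -13.   0. -58.   9.]
turn [-0.0042 -0.5162  0.0015] norm deg 29.6 shift cm [-18.04  -0.72  -2.61] norm 18.2
```

Emit:
step_arm --moves '[[[0,-0.104,0,-3.6,-0.4,-0.5,0],[0,-0.208,0,-7.2,-0.7,-1.0,0],[0,-0.312,0,-10.8,-0.7,-1.5,0],[0,-0.416,0,-14.4,-0.7,-2.0,0],[0,-0.516,0,-18.0,-0.7,-2.6,0]]]'

```text
time_s: 8.15
tcp_pos: [0.6506, -0.201, 0.1543]
ee_rot: [[-0.776, -0.005, -0.63], [0.63, 0.0, -0.776], [0.004, -1.0, 0.003]]
wrist_force: [0.7, 1.6, 0.2]
gripper_width: 0.004
```

Emit:
step_arm --moves '[[[0,0,0,0,1,0,0],[0,0,0,0,2,0,0],[0,0,0,0,3,0,0],[0,0,0,0,4,0,0],[0,0,0,0,4,0,0]]]'

```text
time_s: 8.57
tcp_pos: [0.6496, -0.197, 0.1126]
ee_rot: [[-0.774, -0.007, -0.633], [0.633, 0.001, -0.774], [0.006, -1.0, 0.003]]
wrist_force: [-0.4, -0.4, -0.1]
gripper_width: 0.007
```

```bash
python3 snap.py 7 side top; python3 -c "
import cv2
im=cv2.imread('pics/side7.png')[80:240,200:400]; cv2.imwrite('pics/side7c.png',cv2.resize(im,None,fx=3.5,fy=3.5,interpolation=cv2.INTER_CUBIC))
"; python3 plan.py .652 -.201 .072 231
```

```text
t 8.6667 pos [ 0.6517 -0.1975  0.1156] F [ 0.4  0.5 -0.2] ang -129.2 q [ -3.  32.   2.   0. -61.  54.]
turn [-0.0011 -0.0037  0.0012] norm deg 0.2 shift cm [-0.25  4.36  0.25] norm 4.4
```

View pics/side7c.png

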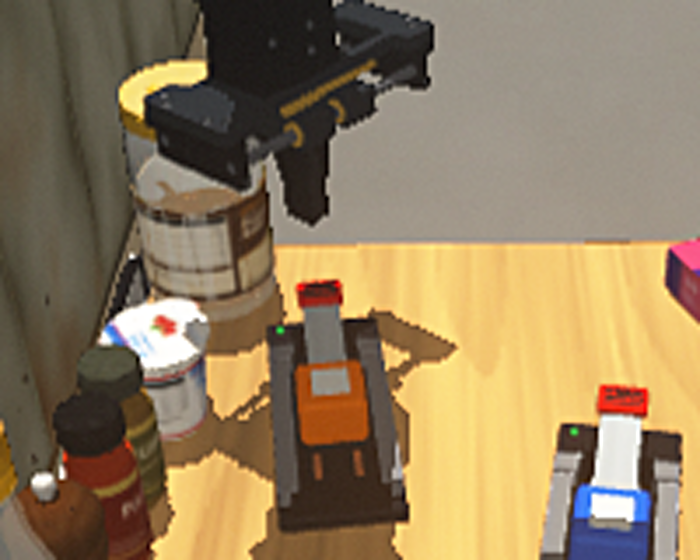

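View pics/top7.png

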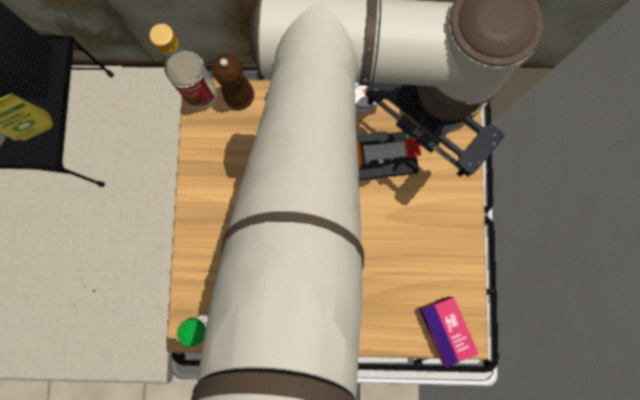

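```bash
python3 - <<'E'
from tri import *
P=[(.6496,-.197,.1016),(.6496,-.197,.1066),(.6496,-.197,.046),(.652,-.201,.046)]
print(proj("side",P).round(1)); print(proj("top",P).round(1))
import cv2
im=cv2.imread('pics/top7.png')[100:200,340:480]; cv2.imwrite('pics/top7c.png',cv2.resize(im,None,fx=5,fy=5,interpolation=cv2.INTER_CUBIC))
E
```

```text
[[287.9 149.9]
 [287.8 148.1]
 [289.5 168.9]
 [288.7 168. ]]
[[415.5 139.5]
 [416.1 138.7]
 [409.7 147.9]
 [411.9 146.6]]
```

View pics/top7c.png

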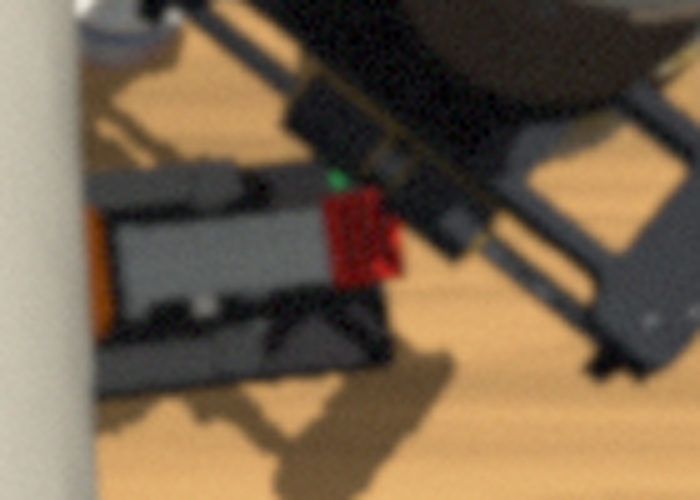

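Emit:
step_arm --moves '[[[0,0,0,0,1.5,0.36,0],[0,0,0,0,3,0.36,0],[0,0,0,0,4.3,0.36,0],[0,0,0,0,5.3,0.36,0],[0,0,0,0,5.3,0.36,0]]]'

```text
time_s: 9.08
tcp_pos: [0.6488, -0.2005, 0.0613]
ee_rot: [[-0.774, -0.003, -0.633], [0.633, 0.001, -0.774], [0.003, -1.0, 0.002]]
wrist_force: [-0.2, 0.0, -0.9]
gripper_width: 0.004
```

```bash
python3 snap.py 8 side top; python3 -c "
import cv2
im=cv2.imread('pics/side8.png')[100:220,230:380]; a=cv2.resize(im,None,fx=4.5,fy=4.5,interpolation=cv2.INTER_CUBIC);cv2.imwrite('pics/side8c.png',a)
im=cv2.imread('pics/top8.png')[100:200,340:480]; cv2.imwrite('pics/top8c.png',cv2.resize(im,None,fx=5,fy=5,interpolation=cv2.INTER_CUBIC))
"; python3 plan.py .649 -.200 .062 231
```

```text
t 9.1833 pos [ 0.6504 -0.2011  0.0636] F [ 0.3  0.1 -0. ] ang -129.2 q [ -4.  34.  -1.   0. -54.  54.]
turn [-0.     -0.0043 -0.0007] norm deg 0.2 shift cm [0.17 0.16 0.01] norm 0.2
```

View pics/side8c.png

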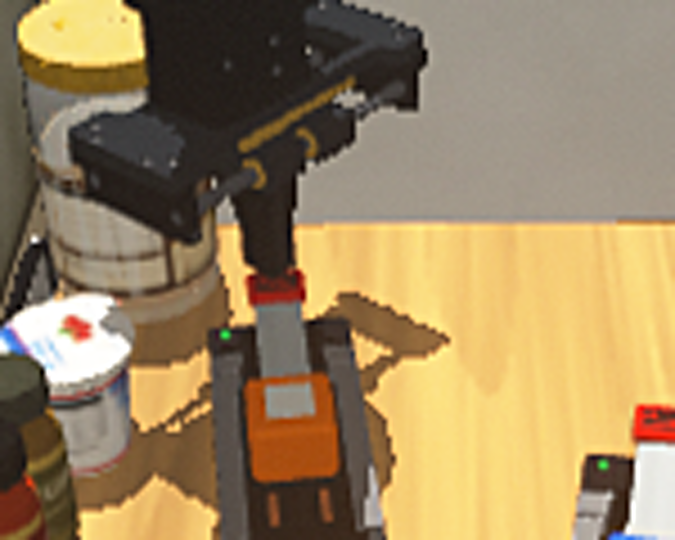

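View pics/top8c.png

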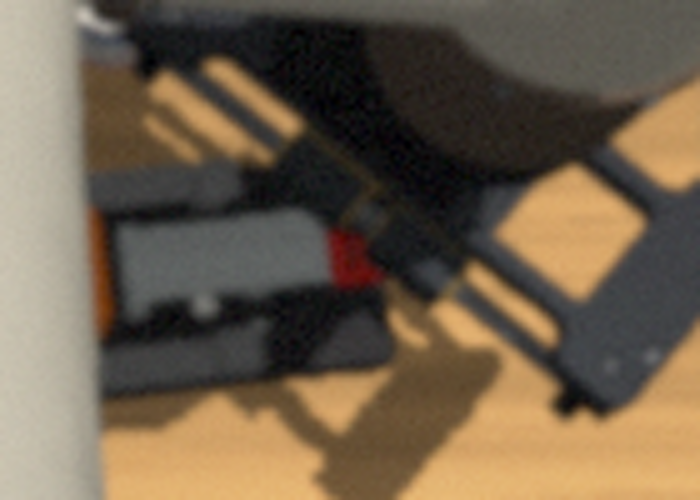

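Emit:
step_arm --moves '[[[0,0,0,0.3,0.2,0.25,0],[0,0,0,0.3,0.5,0.25,0],[0,0,0,0.3,0.8,0.25,0],[0,0,0,0.3,1.1,0.25,0],[0,0,0,0.3,1.3,0.25,0]]]'

```text
time_s: 9.6
tcp_pos: [0.6464, -0.2019, 0.0506]
ee_rot: [[-0.774, 0.001, -0.633], [0.633, -0.001, -0.774], [-0.001, -1.0, 0.001]]
wrist_force: [-1.0, -1.0, 4.7]
gripper_width: 0.006
```

Contact at about the expected height (4.7 N). I'll press roughly 8 mm.

Emit:
step_arm --moves '[[[0,0,0,0,0.2,0,0],[0,0,0,0,0.4,0,0],[0,0,0,0,0.6,0,0],[0,0,0,0,0.7,0,0],[0,0,0,0,0.75,0,0]]]'

```text
time_s: 10.02
tcp_pos: [0.6475, -0.2032, 0.0444]
ee_rot: [[-0.774, 0.003, -0.633], [0.633, -0.003, -0.774], [-0.004, -1.0, -0.0]]
wrist_force: [-0.4, -4.8, 5.6]
gripper_width: 0.004
```

```bash
python3 snap.py 9 side; python3 -c "
import cv2
im=cv2.imread('pics/side9.png')[120:240,230:400]; cv2.imwrite('pics/side9c.png',cv2.resize(im,None,fx=4.5,fy=4.5,interpolation=cv2.INTER_CUBIC))"; python3 plan.py .649 -.200 .044 231
```

```text
t 10.0667 pos [ 0.6475 -0.2032  0.0444] F [ 0.3 -4.7  5.4] ang -129.3 q [ -4.  35.  -3.   0. -52.  54.]
turn [ 0.     -0.0046 -0.0045] norm deg 0.4 shift cm [ 0.09  0.04 -0.34] norm 0.4
```

View pics/side9c.png

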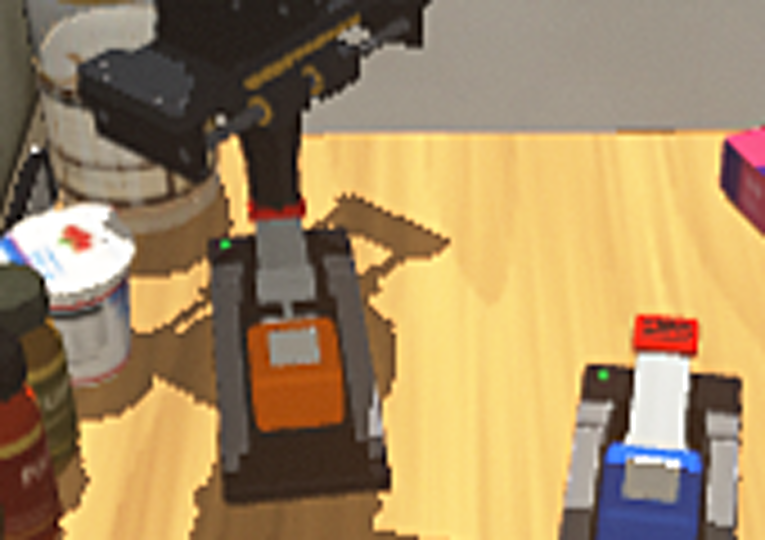

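Emit:
step_arm --moves '[[[0,0,0,0,0,0,0],[0,0,0,0,0,0,0],[0,0,0,0,0,0,0],[0,0,0,0,0,0,0],[0,0,0,0,0,0,0]]]'

```text
time_s: 10.48
tcp_pos: [0.6475, -0.2032, 0.0446]
ee_rot: [[-0.774, 0.004, -0.633], [0.633, -0.003, -0.774], [-0.004, -1.0, -0.0]]
wrist_force: [0.8, -3.8, 6.7]
gripper_width: 0.006
```

Emit:
step_arm --moves '[[[0,0,0,0,-1,0,0],[0,0,0,0,-3,0,0],[0,0,0,0,-6,0,0],[0,0,0,0,-9,0,0],[0,0,0,0,-12,0,0]]]'

```text
time_s: 10.9
tcp_pos: [0.6456, -0.2007, 0.1635]
ee_rot: [[-0.774, -0.001, -0.633], [0.633, 0.001, -0.774], [0.002, -1.0, 0.0]]
wrist_force: [1.5, 1.2, -0.4]
gripper_width: 0.009
```

```bash
python3 plan.py .45 -.20 .22 231
```

```text
t 10.9 pos [ 0.6456 -0.2007  0.1635] F [ 1.5  1.2 -0.4] ang -129.3 q [ -4.  29.   5.  -0. -66.  54.]
turn [-0.0001 -0.0051  0.0016] norm deg 0.3 shift cm [15.19 -5.62 12.33] norm 20.4
```

Emit:
step_arm --moves '[[[0,0,0,2.2,-2,3.0,0],[0,0,0,4.6,-4,6.2,0],[0,0,0,7.0,-6,9.4,0],[0,0,0,9.4,-7,12.6,0],[0,0,0,11.8,-7.5,16.0,0]]]'

```text
time_s: 11.32
tcp_pos: [0.4585, -0.2486, 0.2386]
ee_rot: [[-0.775, 0.003, -0.633], [0.633, -0.0, -0.775], [-0.003, -1.0, -0.002]]
wrist_force: [0.4, -1.0, -0.1]
gripper_width: 0.006
```

Emit:
step_arm --moves '[[[0,0,0,0,0,0,0],[0,0,0,0,0,0,0],[0,0,0,0,0,0,0],[0,0,0,0,0,0,0],[0,0,0,0,0,0,0]]]'

```text
time_s: 11.73
tcp_pos: [0.4603, -0.2483, 0.2359]
ee_rot: [[-0.774, -0.001, -0.633], [0.633, 0.0, -0.774], [0.001, -1.0, 0.0]]
wrist_force: [1.1, 0.0, -0.1]
gripper_width: 0.005
```

```bash
python3 snap.py 10 side top; python3 -c "
import cv2
im=cv2.imread('pics/side10.png')[140:290,230:410]; cv2.imwrite('pics/side10c.png',cv2.resize(im,None,fx=3.6,fy=3.6,interpolation=cv2.INTER_CUBIC))
im=cv2.imread('pics/top10.png')[110:300,200:440]; cv2.imwrite('pics/top10c.png',cv2.resize(im,None,fx=3.1,fy=3.1,interpolation=cv2.INTER_CUBIC))"
```

```text
(no output)
```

View pics/side10c.png

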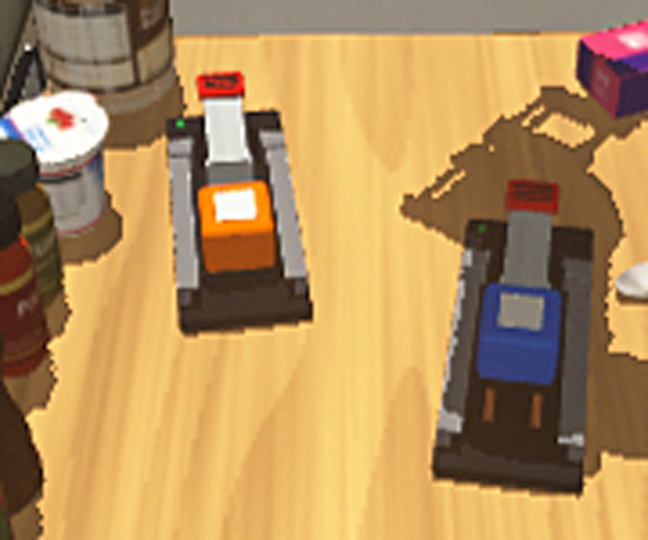

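View pics/top10c.png

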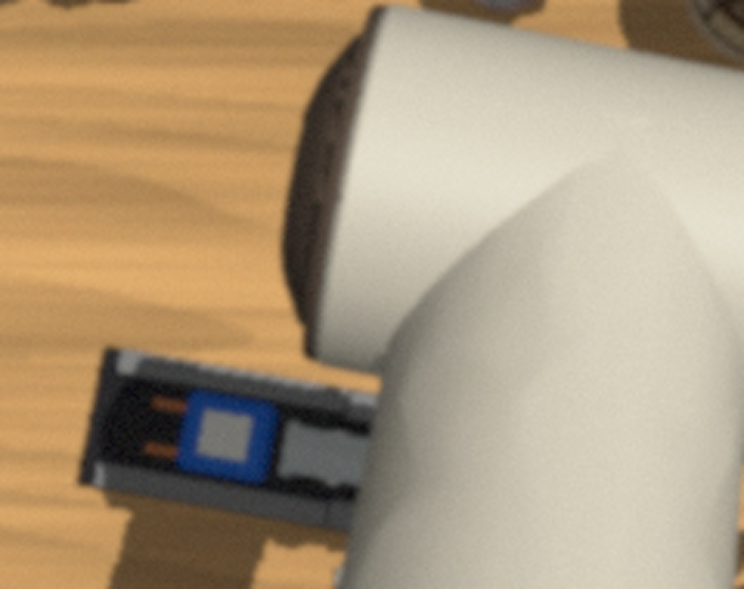

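```bash
python3 - <<'E'
from tri import *
def pl(n,u,z): o,d=ray(n,u); return (o+d*(z-o[2])/d[2])[:2]
a=pl("side",np.array((294.4,188.7+6)),.052);b=pl("side",np.array((295.6,196.7+6)),.052);print(a,b,np.linalg.norm(b-a))
from station import r;s=r.sense();print(s["time_s"],s["wrist_force"],s["joint_velocities"].round(2))
E
```

```text
[ 0.63021692 -0.08664183] [ 0.62581424 -0.05830809] 0.02867376357318868
11.8333 [ 0.0093121   0.50639375 -0.90087604] [-0.27 -0.21 -0.17 -0.    0.05  0.04]
```

```bash
python3 -c "
from station import r;print(r.finish_job())"
```

```text
the job is handed in; nothing more can be done
None
```

I pushed the blue battery in until it stopped, pressed charger_b's red pad so the orange battery sprang out, and handed the job in at about 11.8 s. No verdict is reported, so this rests on my last checks.

- **Blue battery:** It moved about 39 mm, to x ≈ -1 mm in charger_a's frame. The push ended against the hard stop at 17.5 N. After I backed off it had not moved in the pictures over about 5 s, so I take it as latched. I had no direct sign of the catch itself.
- **Orange battery:** The side picture shows it came out about 29 mm, to x ≈ -29 mm, and it is still in line in its rail. I checked this in the side view only, because the arm hid charger_b from the top camera.
- **Robot:** It was clear of everything, with about 1 N or less on the wrist. The joints were almost still, at under 0.3 degrees/s.

**Disagreements and forces**
- **Side camera:** It read about 6 pixels too high. This first made the board seem about 18 mm above z = 0. I found the true height by touching the board with the fingertips, which peaked at about 44 N on the wrist. That is above the 40 N limit set for the arm or gripper body, but the fingertips made the contact.
- **Tip height:** At that touch the reported tip height was about 5 mm below z = 0. I used the height at contact for the moves after that.

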